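# Pack tomorrow's breakfast and lunch into the two fridge trays

### The job

Make up two meals from the things taken out of the fridge: the breakfast, which is the yoghurt cup and the squat jam jar, goes into the short two-compartment tray, and the lunch, which is the drink bottle, the tall olive jar and the small brown food box, goes into the long three-compartment tray. Give each thing a compartment of its own (any one in its tray) and set it down gently, upright on the tray's floor, with both trays left standing flat on the counter. Knock nothing over and leave the white dish, the big brown box and the carrot tub where they are.

Things in the scene. Friction and masses are not known exactly. Their poses are not given: they have to be found in the camera images.
- long_tray: Long open fridge tray of clear frosted plastic, loose on the counter, 96 x 282 mm (own x by own y), walls 36 mm high and 3 mm thick, floor 3 mm thick; two cross walls, 31 mm high, part it into THREE square compartments 90 x 90 mm inside, centred at own y = -93, 0 and +93 mm (x = 0). Weighs 0.45 kg. Origin: centre of its underside, z up.
- short_tray: Short open fridge tray of the same clear frosted plastic, loose, 96 x 189 mm (own x by own y), walls 36 mm high and 3 mm thick, floor 3 mm thick; one cross wall, 31 mm high, parts it into TWO square compartments 90 x 90 mm inside, centred at own y = -46.5 and +46.5 mm (x = 0). Weighs 0.45 kg. Origin: centre of its underside, z up.
- squat_jar: Squat round glass jar of dark jam with a steel screw lid: diameter 68 mm, straight-sided, 66 mm tall of which the lid (diameter 66) is the top 14; the shorter and wider of the two jars. About 0.24 kg. Origin: centre of its underside, z up (axis).
- tall_jar: Tall round glass jar of green olives with a steel screw lid: diameter 52 mm, straight-sided, 100 mm tall of which the lid (diameter 50) is the top 14; the taller and slimmer of the two jars. About 0.28 kg. Origin: centre of its underside, z up (axis).
- drink_bottle: Small round drink bottle of tinted clear plastic: body diameter 54 mm and straight up to 86 mm, then a shoulder to 100 mm and a white cap of diameter 34 mm on top, 118 mm tall in all. About 0.24 kg. Origin: centre of its underside, z up (axis).
- yoghurt_cup: White plastic yoghurt cup with a white lid that has a small pull tab: tapered, diameter 54 mm at the foot, 64 mm just under the lid, lid diameter 68 mm and 5 mm thick, 72 mm tall. About 0.16 kg. Origin: centre of its underside, z up (axis).
- small_food_box: Small brown kraft card food box with closed flaps, rigid, tapered: 52 x 46 mm (own x by own y) at the foot, 64 x 58 mm at the top, 70 mm tall. The smaller of the two brown boxes. About 0.15 kg. Origin: centre of its underside, z up.
- ramekin: Bystander: empty white ceramic dish, round, diameter 84 mm, 44 mm tall. Stays where it is. Origin: centre of its underside.
- big_food_box: Bystander: large brown kraft card food box, 126 x 106 mm at the top, 64 mm tall. Stays where it is. Origin: centre of its underside.
- carrot_tub: Bystander: wide round clear tub of carrot slices with a white lid, diameter 118 mm, 70 mm tall. Stays where it is. Origin: centre of its underside.
Mind the look-alikes: they are no part of the job. What is shaped like the squat_jar but purple is not meant.

How it is judged:
By the outcome, as a careful person would: the job done as asked, in the order asked, and still so for the second after the job is handed in, with the robot touching nothing.
It also fails if it takes over 144 s, if anything falls off the work surface, if the arm or the gripper's body presses on something with over 40 N, if the wrist force passes 120 N, or if a joint passes its speed limit or range.

### The arm

A 7-joint arm with a two-finger parallel gripper is mounted at the origin on the work surface. World frame = base frame: x ahead of the robot, y to its left, z up, the work surface at z = 0. Lengths are in m, angles in rad, forces in N, time in s.
With the tool pointing down it reaches from about 0.4 to 0.85 m from the base axis. Payload 10.4 kg.
Tool frame: the origin (TCP) lies at the very end of the fingers, on their centre line; the grasp point (between the pads) lies 19 mm behind it; z points along the fingers, y is the line along which they close (so a half turn about z gives the same grasp; the last joint's range is limited). The gripper opens to 85 mm and grips with 20 to 120 N. Pads are 22 mm wide; open, the fingers measure 114 mm over their backs; the gripper's body (76 mm by 85 mm) begins 54 mm behind the grasp point. The pads swing forward as they close: fully open they stand 13 mm farther back than shut.
Start: joints at [1.241, 0.332, -0.065, 1.46, 0.022, 1.35, -0.088], TCP at [0.189, -0.596, 0.231] pointing down, gripper open.
Joint ranges: [-2.6, 2.6], [-0.5, 2.12], [-1.47, 1.34], [0.16, 2.42], [-1.27, 4.41], [0.06, 2.06], [-2.6, 2.6]. Speed limits (rad/s): [2.22, 2.22, 2.79, 2.79, 3.14, 3.14, 3.14].

### API

Orientations are given as a unit quaternion [x, y, z, w].
In Python, from workcell import manip gives the robot as it stands.
- The arm moves only by the shell command python3 -m jog 'ROWS' [FORCE]. ROWS is rows parted by semicolons, their numbers by spaces, 1 to 20 of them, each of 7 numbers: a rotation vector rx, ry, rz in rad, then dx, dy, dz in m, then the opening from 0.0 (shut) to 1.0 (fully open); each row is the pose to reach, as a shift and turn from the pose commanded when the command began, along the tool's axes at that moment; what a row does not reach only later rows make up. A row lasts 1/8 s, in which the tool goes at most 0.0625 m and 0.188 rad, less where a joint would pass 70% of its speed; a pose out of reach is approached as far as the arm can. The fingers move at their own pace and stop on an object; FORCE is the grip in N (left out, the last holds). Time passes only in rows, so rows that do not move let the fingers close. It prints the time, the measured TCP pose, the force, the opening and the grip force at its end.
- manip.get_obs(): the state, without advancing time (a new reading comes with each control period).
- manip.camera(name): name is "scene" or "top" or "wrist"; returns the picture (480x640x3 uint8, blue, green, red); there is no depth.
- manip.calibration(name): a dict with "fx", "fy", "cx", "cy" (pixels), "world_from_camera" (4x4, takes a point from camera to world coordinates); the wrist camera has in their place "tool_from_camera" (4x4, takes a point from camera to tool coordinates, whose origin is the TCP and whose axes are the flange's). Camera axes: x right, y up, looking along -z (the intrinsics and any distortion apply to the point x, -y, -z); pixel columns grow to the right and rows downward; lengths in m; the calibration is good to about 2 mm. A picture is of the moment at which its call begins: read the wrist's pose just before it. calibration takes no time and is no camera call.
- manip.hand_in(): hands the job in; it is judged then, once.
Trained networks look in the newest picture that a camera, given by its name, has taken for a name from the list of things; names that differ only in an ending like _2 or _b are one class to them, and where a whole thing is asked for, a point or a joint stands for the part that bears it (a point fixed in the world has none). Each returns a list of dicts, best first, with "confidence" (0 to 1); they miss things now and then, are a little off and sometimes report something else, mostly with a low value. They report only what shows in the picture. A call takes as long as a camera call. They do not tell look-alikes from the thing itself.
- manip.outline_of(camera, thing): "mask" (480x640 bool, what is visible of it) and "bbox" ([left, top, right, bottom] in pixels, round what is visible of it).
The state is a dict: "clock": time; "joint_pos": joint angles; "joint_velocities": joint speeds; "tau": joint torques, N m; "position": TCP position; "ee_rot": TCP orientation; "ft_force": force on the tool from outside, world axes, zero at the start; "torque": the same for the moment, N m; "grip_width": opening from 0.0 (shut) to 1.0 (fully open); "grasp_force": force on a finger pad.
Only numpy, scipy, OpenCV 4.12 (cv2) and the standard library are available. Lean on these libraries where they do the work, as an engineer would, in place of code of your own. Each camera call takes 0.05 s, during which the arm holds its last target. There are 200 camera calls.

## Working session

There is one attempt and no reset: what is moved stays moved. The work goes in short steps, Python scripts to look and compute and a shell command to move; the robot and the scene stay as the last step left them, time stands still between calls to the robot, and variables do not carry over. Pictures are saved under pics/ and viewed, at most 14 in all, crops included, and the job is handed in when it is done.

```bash
ls; mkdir -p pics
python3 - <<'E'
from workcell import manip
import cv2,numpy as np
for c in("top","scene"):
    im=manip.camera(c); cv2.imwrite(f"pics/{c}0.png",im)
    k=manip.calibration(c); print(c,{a:(np.round(b,4).tolist() if not isinstance(b,str) else b) for a,b in k.items()})
    for t in "long_tray short_tray squat_jar tall_jar drink_bottle yoghurt_cup small_food_box ramekin big_food_box carrot_tub".split():
        print(t,[(np.round(d["bbox"]).tolist(),round(d["confidence"],2)) for d in manip.outline_of(c,t)])
o=manip.get_obs();print(o)
print(manip.calibration("wrist"))
E
```

```text
pics
top {'fx': 596.8219, 'fy': 596.8219, 'cx': 323.0966, 'cy': 233.7695, 'world_from_camera': [[0.028, 0.9978, -0.0598, 0.3601], [-0.9996, 0.0279, -0.0024, 0.0189], [-0.0007, 0.0598, 0.9982, 1.8171], [0.0, 0.0, 0.0, 1.0]]}
long_tray [([222.0, 153.0, 316.0, 202.0], 0.69)]
short_tray [([364.0, 172.0, 426.0, 208.0], 0.7)]
squat_jar [([394.0, 246.0, 419.0, 265.0], 0.98), ([404.0, 290.0, 431.0, 314.0], 0.59)]
tall_jar [([347.0, 234.0, 368.0, 252.0], 0.59)]
drink_bottle [([199.0, 236.0, 222.0, 252.0], 0.84), ([470.0, 163.0, 515.0, 203.0], 0.28)]
yoghurt_cup [([237.0, 241.0, 264.0, 261.0], 0.89)]
small_food_box [([442.0, 250.0, 468.0, 279.0], 0.81)]
ramekin [([292.0, 224.0, 319.0, 256.0], 0.84)]
big_food_box [([151.0, 156.0, 191.0, 203.0], 0.68), ([441.0, 248.0, 468.0, 276.0], 0.43)]
carrot_tub [([469.0, 163.0, 514.0, 204.0], 0.78)]
scene {'fx': 495.5137, 'fy': 495.5137, 'cx': 311.743, 'cy': 244.7065, 'world_from_camera': [[-0.1133, -0.8115, 0.5733, 1.1287], [0.9936, -0.0945, 0.0626, 0.0972], [0.0034, 0.5767, 0.817, 0.9958], [0.0, 0.0, 0.0, 1.0]]}
long_tray [([314.0, 299.0, 454.0, 355.0], 
[... 1016 characters left out ...]
.88253213e-01, 1.52825330e-01, 2.89149390e-05, 6.88232737e-05]), 'ft_force': array([-0.57753238, -0.28043278, -0.14550959]), 'torque': array([-0.00868039, -0.00971689,  0.01522415]), 'grasp_force': 0.0, 'grip_width': 1.000602806330961}
{'fx': 348.2475755006369, 'fy': 348.2475755006369, 'cx': 314.39199731354347, 'cy': 244.32001911304684, 'tool_from_camera': array([[-9.24787220e-04,  9.52443748e-01,  3.04713066e-01,
         7.83963518e-02],
       [ 9.99999560e-01,  8.32329871e-04,  4.33323825e-04,
        -4.56792491e-04],
       [ 1.59094781e-04,  3.04713332e-01, -9.52444098e-01,
        -1.42214901e-01],
       [ 0.00000000e+00,  0.00000000e+00,  0.00000000e+00,
         1.00000000e+00]])}
```

Run:
```python
import cv2
im=cv2.imread("pics/top0.png")[130:340,130:540]; cv2.imwrite("pics/t1.png",cv2.resize(im,(800,410),interpolation=cv2.INTER_CUBIC))
im=cv2.imread("pics/scene0.png")[130:400,30:590]; cv2.imwrite("pics/s1.png",cv2.resize(im,(800,386),interpolation=cv2.INTER_CUBIC))
```

```text
(no output)
```

View pics/t1.png

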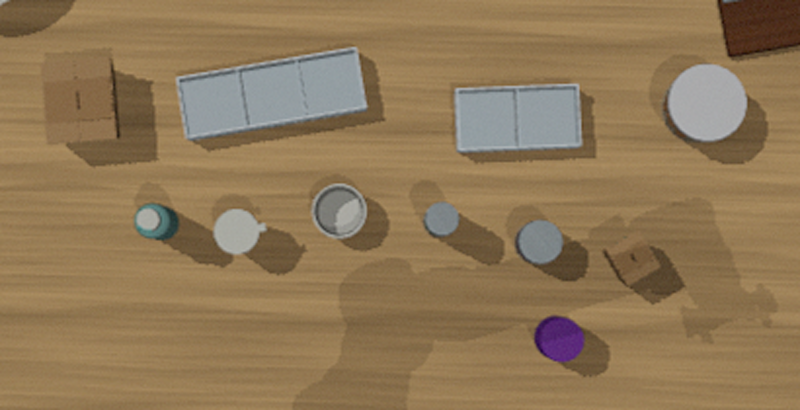

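View pics/s1.png

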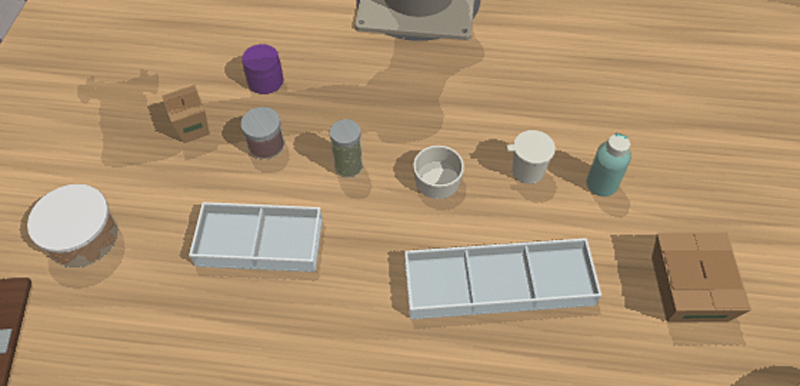

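The top picture (full-frame px) shows the bottle at (209,243), cup at (251,248), tall jar at (356,242), squat jar at (407,254) and small box at (455,264). It also shows the purple look-alike at (417,303), the long tray around (269,178) and the short tray around (395,190). The scene view agrees. Next I fit the models to both views' outlines.

```bash
cat > h.py <<'E'
from workcell import manip
import numpy as np, cv2
from scipy.optimize import least_squares
from scipy.spatial.transform import Rotation as R
def ring(d,z): a=np.arange(0,2*np.pi,.13); return np.c_[d/2*np.cos(a),d/2*np.sin(a),0*a+z]
def rect(x,y,z): return np.array([[i*x/2,j*y/2,z] for i in(-1,1) for j in(-1,1)])
M=dict(squat_jar=np.r_[ring(.068,0),ring(.068,.052),ring(.066,.066)],tall_jar=np.r_[ring(.052,0),ring(.052,.086),ring(.05,.1)],
 drink_bottle=np.r_[ring(.054,0),ring(.054,.086),ring(.034,.1),ring(.034,.118)],yoghurt_cup=np.r_[ring(.054,0),ring(.068,.067),ring(.068,.072)],
 small_food_box=np.r_[rect(.052,.046,0),rect(.064,.058,.07)],long_tray=np.r_[rect(.096,.282,0),rect(.096,.282,.036)],short_tray=np.r_[rect(.096,.189,0),rect(.096,.189,.036)])
A=np.arange(0,2*np.pi,np.pi/12);U=np.c_[np.cos(A),np.sin(A)]
def project(k,T,P):
    p=(np.c_[P,np.ones(len(P))]@np.linalg.inv(T).T)[:,:3]
    return np.c_[k['cx']+k['fx']*p[:,0]/-p[:,2],k['cy']-k['fy']*p[:,1]/-p[:,2]]
def tool(o): T=np.eye(4);T[:3,:3]=R.from_quat(o['ee_rot']).as_matrix();T[:3,3]=o['position'];return T
def fit(t,views,x0):  # views: (k,T,mask)
    obs=[]
    for k,T,m in views:
        p=np.argwhere(m)[:,::-1].astype(float); obs.append((p@U.T).max(0)+.5)
    def f(v):
        P=R.from_euler('z',v[3]).apply(M[t])+v[:3]
        return np.concatenate([(project(k,T,P)@U.T).max(0)-o for (k,T,m),o in zip(views,obs)])
    r=least_squares(f,x0,loss='soft_l1',x_scale=[.01,.01,.01,.1]); return r.x,np.sqrt(np.mean(f(r.x)**2))
def main_view(c,t,near=None):
    k=manip.calibration(c)
    ds=manip.outline_of(c,t)
    if near is not None and ds: ds=sorted(ds,key=lambda d:np.hypot(*(np.argwhere(d['mask']).mean(0)[::-1]-near)))
    T=k['world_from_camera'] if 'world_from_camera' in k else tool(manip.get_obs())@k['tool_from_camera']
    return k,np.array(T),np.asarray(ds[0]['mask'],bool)
def go(x,y,z,yaw):  # tool-axes shift and turn to TCP pose; yaw of tool y axis, deg, closing line
    T=tool(manip.get_obs()); d=T[:3,:3].T@(np.array([x,y,z])-T[:3,3])
    cur=np.arctan2(T[1,1],T[0,1]); dy=(np.radians(yaw)-cur+np.pi)%(2*np.pi)-np.pi
    Rt=R.from_matrix(np.c_[[np.cos(a:=np.radians(yaw)+np.pi/2),np.sin(a),0],[np.cos(a-np.pi/2),np.sin(a-np.pi/2),0],[0,0,-1]])
    print('rot',np.round((R.from_matrix(T[:3,:3]).inv()*Rt).as_rotvec(),3),'shift',np.round(d,4),'rows',np.linalg.norm(d)/.0625,abs(dy)/.188)
E
python3 - <<'E'
from h import *
for c in("top","scene"): manip.camera(c)
g=dict(squat_jar=((407,254),(216,221)),small_food_box=((455,264),(160,210)))
for t in M:
    v=[main_view(c,t,g.get(t,(None,None))[i]) for i,c in enumerate(("top","scene"))]
    k,T,m=v[0]; c=np.argwhere(m).mean(0); d=T[:3,:3]@np.array([(c[1]-k['cx'])/k['fx'],-(c[0]-k['cy'])/k['fy'],-1]); p=T[:3,3]-d*T[2,3]/d[2]
    best=min((fit(t,v,[*p[:2],0,y]) for y in((0,.4,.8,1.2,-.4) if 'box' in t else (0,))),key=lambda r:r[1])
    print(t,np.round(best[0],4),'yaw',np.degrees(best[0][3]).round(1),'rms px',best[1].round(2), 'reach',np.hypot(*best[0][:2]).round(3))
E
```

```text
squat_jar [ 0.4139 -0.2245 -0.0017 -0.1577] yaw -9.0 rms px 0.44 reach 0.471
tall_jar [ 0.4431 -0.0728 -0.001   0.2315] yaw 13.3 rms px 0.36 reach 0.449
drink_bottle [ 0.4297  0.3586 -0.0013 -0.0607] yaw -3.5 rms px 0.5 reach 0.56
yoghurt_cup [ 0.4165  0.232  -0.0026 -0.1533] yaw -8.8 rms px 0.79 reach 0.477
small_food_box [ 0.393  -0.3621 -0.0017  0.5283] yaw 30.3 rms px 0.69 reach 0.534
long_tray [ 0.6327  0.1923 -0.0041  0.1884] yaw 10.8 rms px 0.87 reach 0.661
short_tray [ 0.6054 -0.191  -0.0034  0.0567] yaw 3.3 rms px 0.74 reach 0.635
```

Fits are under 1 px with undersides at about z = 0, and every reach and size is plausible. I start with the squat jar.

Run:
```python
from h import *
go(.4139,-.2245,.19,3.3)
```

```text
rot [ 0.     0.    -1.322] shift [ 0.3268 -0.286   0.0413] rows 6.979248713327239 7.029666057713115
```

```bash
python3 -m jog '0 0 -.17 .041 -.036 0 1;0 0 -.34 .082 -.072 0 1;0 0 -.5 .123 -.108 .005 1;0 0 -.67 .165 -.144 .01 1;0 0 -.83 .206 -.18 .02 1;0 0 -1 .247 -.216 .03 1;0 0 -1.16 .288 -.252 .04 1;0 0 -1.322 .3268 -.286 .0413 1;0 0 -1.322 .3268 -.286 .0413 1;0 0 -1.322 .3268 -.286 .0413 1;0 0 -1.322 .3268 -.286 .0413 1' 40
python3 - <<'E'
from h import *
im=manip.camera("wrist");cv2.imwrite("pics/w1.png",im)
v=main_view("wrist","squat_jar")
print(np.argwhere(v[2]).mean(0), fit("squat_jar",[v],[.4139,-.2245,0,0]))
go(.4139,-.2245,.04,3.3)
E
```

```text
clock: 3.28
position: [0.4134, -0.2257, 0.19]
ee_rot: [0.687, 0.726, -0.0, 0.0]
ft_force: [0.6, -0.1, 0.7]
grip_width: 0.998
grasp_force: 0.0
[255.39733146 147.99199438] (array([ 0.26782291, -0.25937269, -0.00127753,  0.08091431]), np.float64(0.5066319394519041))
rot [ 0.     0.    -0.002] shift [0.0009 0.0005 0.15  ] rows 2.400461505091288 0.009877952149166582
```

View pics/w1.png

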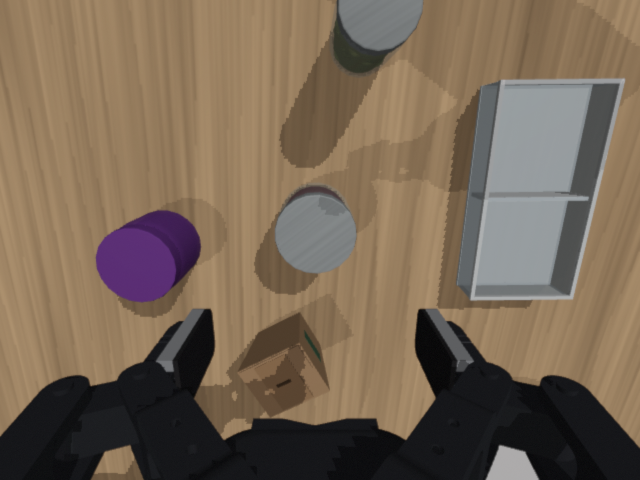

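The wrist picture shows the jam jar's lid at (316,232), with the purple look-alike at (148,255), which the network had ranked first. Tray is at (545,190), box at (285,368). I refit using the right outlines.

Run:
```python
from h import *
for t,n,x in(("squat_jar",(316,235),[.4139,-.2245,0,0]),("small_food_box",(285,368),[.393,-.362,0,.528]),("small_food_box",(285,368),[.393,-.362,0,-1.04]),("short_tray",(540,190),[.605,-.191,0,.057])):
    v=main_view("wrist",t,n); print(t,*fit(t,[v],x))
```

```text
squat_jar [ 0.26790064 -0.25927741 -0.00128363  0.08136615] 0.5067625671953139
small_food_box [ 0.39278473 -0.36698795 -0.00584047  0.55229549] 0.41364300422959954
small_food_box [ 0.39285136 -0.36681909 -0.00584724 -0.95610877] 1.642909413092803
short_tray [ 0.60730112 -0.19030624 -0.00164812  0.06954043] 0.38446913956963463
```

```bash
python3 -m jog '0 0 0 .001 .0005 .05 1;0 0 0 .001 .0005 .1 1;0 0 0 .001 .0005 .13 1;0 0 0 .001 .0005 .15 1;0 0 0 .001 .0005 .158 1;0 0 0 .001 .0005 .158 1;0 0 0 .001 .0005 .158 .6;0 0 0 .001 .0005 .158 .6;0 0 0 .001 .0005 .158 .6;0 0 0 .001 .0005 .158 .6;0 0 0 .001 .0005 .158 .6;0 0 0 .001 .0005 .158 .6' 40
python3 - <<'E'
from h import *
o=manip.get_obs();print(o['position'])
go(.6081,-.2374,.165,3.5)
E
```

```text
clock: 5.08
position: [0.4149, -0.2239, 0.0334]
ee_rot: [0.686, 0.727, -0.0, 0.001]
ft_force: [-3.5, 1.8, 8.2]
grip_width: 0.761
grasp_force: 42.3
[ 0.4149192  -0.22386516  0.03343675]
rot [ 0.001  0.001 -0.003] shift [-0.0249  0.1922 -0.1313] rows 3.7458764703853316 0.016383583781508195
```

```bash
python3 -m jog '0 0 0 0 0 -.03 .6;0 0 0 0 0 -.08 .6;0 0 0 -.002 .02 -.12 .6;0 0 0 -.008 .065 -.13 .6;0 0 0 -.014 .11 -.13 .6;0 0 0 -.02 .155 -.13 .6;0 0 0 -.0235 .185 -.13 .6;0 0 0 -.0246 .1933 -.12 .6;0 0 0 -.0246 .1933 -.1 .6;0 0 0 -.0246 .1933 -.07 .6;0 0 0 -.0246 .1933 -.06 .6;0 0 0 -.0246 .1933 -.06 .6'
python3 - <<'E'
from h import *
o=manip.get_obs();print(o['position'],o['grip_width'])
im=manip.camera("wrist");cv2.imwrite("pics/w2.png",im)
v=main_view("wrist","short_tray"); print(fit("short_tray",[v],[.606,-.191,0,.057]))
go(.6092,-.2366,.037,3.5)
E
```

```text
clock: 6.58
position: [0.6077, -0.237, 0.0914]
ee_rot: [0.686, 0.727, -0.0, -0.001]
ft_force: [0.2, 0.3, -1.9]
grip_width: 0.764
grasp_force: 47.9
[ 0.60774663 -0.23696249  0.0914238 ] 0.7638208503310341
(array([ 0.60712652, -0.1805684 , -0.021981  ,  0.05739153]), np.float64(5.517218563610309))
rot [ 0.001  0.001 -0.003] shift [0.0006 0.0002 0.0561] rows 0.8974151352340454 0.018365078260402977
```

View pics/w2.png

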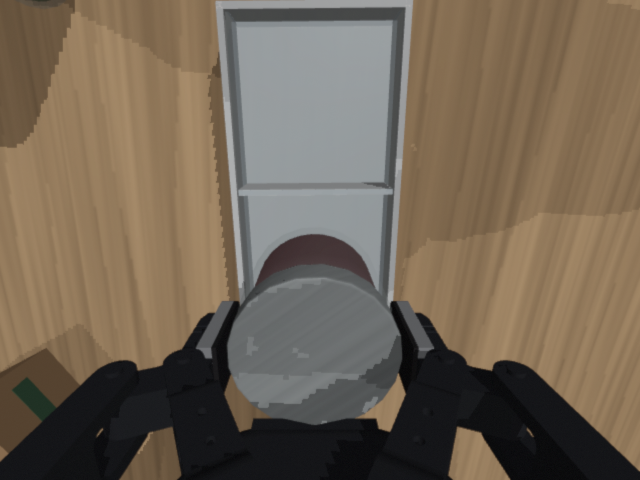

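The jar hangs centred over the near compartment (lid at (315,345), tray centre column about 316). I lower it and release.

```bash
python3 -m jog '0 0 0 0 .001 .025 .6;0 0 0 0 .001 .044 .6;0 0 0 0 .001 .05 .6;0 0 0 0 .001 .0525 .6;0 0 0 0 .001 .0545 .6;0 0 0 0 .001 .0555 .6;0 0 0 0 .001 .0555 .6'
```

```text
clock: 7.55
position: [0.6099, -0.2368, 0.0368]
ee_rot: [0.686, 0.727, 0.0, 0.0]
ft_force: [-0.3, 0.1, -2.7]
grip_width: 0.764
grasp_force: 47.9
```

```bash
python3 -m jog '0 0 0 0 0 .0007 .6;0 0 0 0 0 .0014 .6;0 0 0 0 0 .0014 .6'
```

```text
clock: 7.92
position: [0.61, -0.2368, 0.0366]
ee_rot: [0.686, 0.727, -0.0, 0.0]
ft_force: [-6.0, 1.5, 9.3]
grip_width: 0.767
grasp_force: 49.2
```

Contact. Release, rise and go over to the cup.

```bash
python3 -m jog '0 0 0 0 0 -.001 .8;0 0 0 0 0 -.001 .9;0 0 0 0 0 -.001 1;0 0 0 0 0 -.001 1;0 0 0 0 0 -.01 1;0 0 0 0 0 -.04 1;0 0 0 0 0 -.09 1;0 0 0 0 0 -.14 1;0 0 0 0 0 -.155 1;0 0 0 0 0 -.155 1'
python3 - <<'E'
from h import *
im=manip.camera("wrist");cv2.imwrite("pics/w3.png",im)
v=main_view("wrist","short_tray"); print(fit("short_tray",[v],[.606,-.191,0,.057]))
go(.4165,.232,.19,3.5)
E
```

```text
clock: 9.18
position: [0.6102, -0.2369, 0.1912]
ee_rot: [0.686, 0.727, 0.0, 0.001]
ft_force: [0.1, 0.7, -1.0]
grip_width: 0.999
grasp_force: 0.0
(array([ 0.60372669, -0.19029673, -0.00631429,  0.06423276]), np.float64(0.6153944982844408))
rot [-0.002 -0.001 -0.003] shift [ 0.479  -0.1651 -0.0008] rows 8.107209517641403 0.016492048393844827
```

View pics/w3.png

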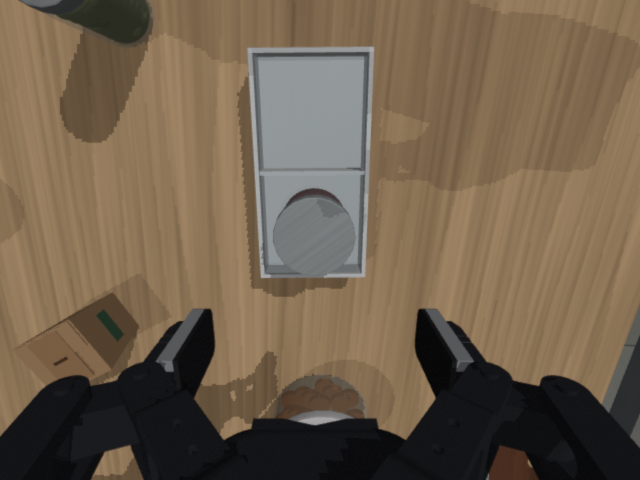

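The squat jar stands in the near compartment (lid at (314,235)) and the tray is flat. Next is the cup.

```bash
python3 -m jog '0 0 0 .055 -.02 0 1;0 0 0 .11 -.04 0 1;0 0 0 .165 -.06 0 1;0 0 0 .22 -.08 0 1;0 0 0 .275 -.1 0 1;0 0 0 .33 -.12 0 1;0 0 0 .385 -.14 0 1;0 0 0 .44 -.155 0 1;0 0 0 .479 -.1651 0 1;0 0 0 .479 -.1651 0 1;0 0 0 .479 -.1651 0 1;0 0 0 .479 -.1651 0 1'
python3 - <<'E'
from h import *
im=manip.camera("wrist")
for t,x in(("yoghurt_cup",[.4165,.232,0,0]),("drink_bottle",[.4297,.3586,0,0]),("long_tray",[.6327,.1923,0,.188])):
    try: print(t,*fit(t,[main_view("wrist",t)],x))
    except Exception as e: print(t,e)
go(.4165,.232,.03,3.5)
E
```

```text
clock: 10.78
position: [0.4176, 0.2304, 0.1895]
ee_rot: [0.687, 0.727, -0.001, -0.0]
ft_force: [-0.3, -0.3, 0.8]
grip_width: 1.002
grasp_force: 0.0
yoghurt_cup list index out of range
drink_bottle [ 4.29050494e-01  3.57798385e-01 -9.89037046e-05  4.29859004e-02] 0.4281827196553747
long_tray [ 0.65456805  0.19639205 -0.02682997  0.22960148] 5.111705939093813
rot [ 0.     0.    -0.004] shift [ 0.0008 -0.001   0.16  ] rows 2.560404274353022 0.02316560589745153
```

```bash
python3 -m jog '0 0 0 .001 -.001 .05 1;0 0 0 .001 -.001 .1 1;0 0 0 .001 -.001 .13 1;0 0 0 .001 -.001 .15 1;0 0 0 .001 -.001 .1555 1;0 0 0 .001 -.001 .1555 1;0 0 0 .001 -.001 .1555 .5;0 0 0 .001 -.001 .1555 .5;0 0 0 .001 -.001 .1555 .5;0 0 0 .001 -.001 .1555 .5;0 0 0 .001 -.001 .1555 .5;0 0 0 .001 -.001 .1555 .5' 30
python3 - <<'E'
from h import *
o=manip.get_obs();print(o['position'])
go(.6027,-.1446,.17,3.5)
E
```

```text
clock: 12.48
position: [0.4169, 0.2332, 0.0359]
ee_rot: [0.686, 0.727, 0.001, 0.001]
ft_force: [-2.1, -0.6, 6.6]
grip_width: 0.783
grasp_force: 31.7
[0.41694108 0.23320143 0.03586507]
rot [ 0.002 -0.    -0.003] shift [-0.3879  0.1639 -0.1338] rows 7.069619017460532 0.016757583553171137
```

```bash
python3 -m jog '0 0 0 0 0 -.015 .5;0 0 0 0 0 -.05 .5;0 0 0 0 0 -.1 .5;0 0 0 -.02 .01 -.132 .5;0 0 0 -.065 .028 -.134 .5;0 0 0 -.115 .049 -.134 .5;0 0 0 -.165 .07 -.134 .5;0 0 0 -.215 .091 -.134 .5;0 0 0 -.265 .112 -.134 .5;0 0 0 -.315 .134 -.134 .5;0 0 0 -.355 .151 -.134 .5;0 0 0 -.378 .16 -.13 .5;0 0 0 -.3863 .1639 -.11 .5;0 0 0 -.3863 .1639 -.08 .5;0 0 0 -.3863 .1639 -.06 .5;0 0 0 -.3863 .1639 -.055 .5;0 0 0 -.3863 .1639 -.055 .5' 40
python3 - <<'E'
from h import *
im=manip.camera("wrist");cv2.imwrite("pics/w4.png",im)
go(.6026,-.143,.0384,3.5)
E
```

```text
clock: 14.6
position: [0.6023, -0.1427, 0.0899]
ee_rot: [0.686, 0.728, 0.0, 0.0]
ft_force: [-0.7, -0.4, -1.2]
grip_width: 0.776
grasp_force: 45.2
rot [ 0.001  0.    -0.003] shift [-0.     -0.0001  0.0521] rows 0.832955650573265 0.013425326582514701
```

View pics/w4.png

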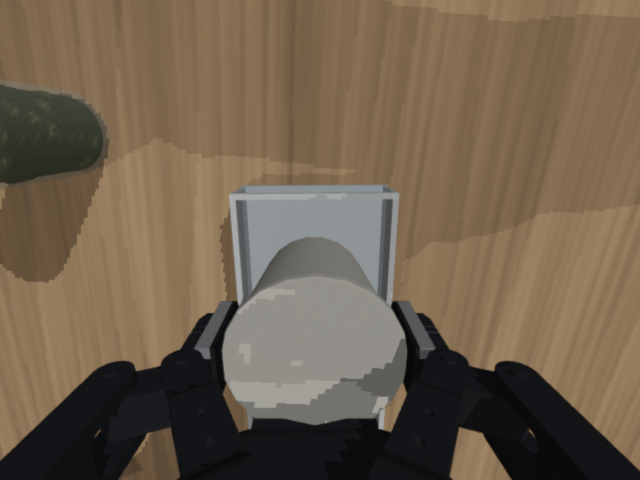

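The cup hangs upright at (315,345), centred over the far compartment. Lowering it.

```bash
python3 -m jog '0 0 0 0 0 .02 .5;0 0 0 0 0 .038 .5;0 0 0 0 0 .046 .5;0 0 0 0 0 .049 .5;0 0 0 0 0 .051 .5;0 0 0 0 0 .052 .5;0 0 0 0 0 .052 .5'
```

```text
clock: 15.52
position: [0.6024, -0.1434, 0.0391]
ee_rot: [0.686, 0.727, -0.0, 0.0]
ft_force: [-6.1, 0.6, 8.9]
grip_width: 0.776
grasp_force: 45.7
```

```bash
python3 -m jog '0 0 0 0 0 0 .8;0 0 0 0 0 0 .9;0 0 0 0 0 0 1;0 0 0 0 0 0 1;0 0 0 0 0 -.01 1;0 0 0 0 0 -.04 1;0 0 0 0 0 -.09 1;0 0 0 0 0 -.14 1;0 0 0 0 0 -.155 1;0 0 0 0 0 -.155 1'
python3 - <<'E'
from h import *
im=manip.camera("wrist");cv2.imwrite("pics/w5.png",im)
go(.4293,.358,.21,10.8)
E
```

```text
clock: 16.77
position: [0.6026, -0.1434, 0.1937]
ee_rot: [0.686, 0.727, 0.0, 0.001]
ft_force: [-0.3, -0.2, -1.1]
grip_width: 1.004
grasp_force: 0.0
rot [-0.     0.    -0.131] shift [ 0.5105 -0.1433 -0.0179] rows 8.488866483259335 0.6944717308129069
```

View pics/w5.png

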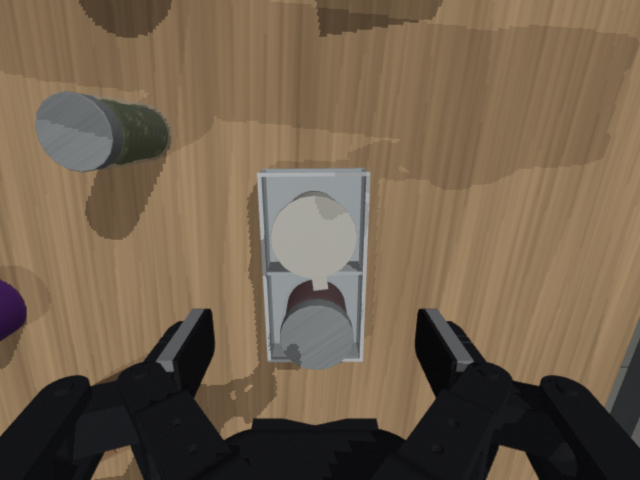

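The cup (314,235) and jam jar (316,335) each stand in their own compartment, with the tray flat. Breakfast is done, so I go on to the bottle.

```bash
python3 -m jog '0 0 -.015 .057 -.016 -.005 1;0 0 -.03 .114 -.032 -.01 1;0 0 -.045 .171 -.048 -.015 1;0 0 -.06 .228 -.064 -.018 1;0 0 -.075 .285 -.08 -.018 1;0 0 -.09 .342 -.096 -.018 1;0 0 -.105 .4 -.112 -.018 1;0 0 -.12 .457 -.128 -.018 1;0 0 -.131 .49 -.138 -.018 1;0 0 -.131 .5105 -.1433 -.018 1;0 0 -.131 .5105 -.1433 -.018 1;0 0 -.131 .5105 -.1433 -.018 1;0 0 -.131 .5105 -.1433 -.018 1'
python3 - <<'E'
from h import *
im=manip.camera("wrist")
for t,x in(("drink_bottle",[.4297,.3586,0,0]),("long_tray",[.6327,.1923,0,.188])):
    try: print(t,*fit(t,[main_view("wrist",t)],x))
    except Exception as e: print(t,e)
go(.4293,.358,.053,10.8)
E
```

```text
clock: 18.45
position: [0.4301, 0.3567, 0.2101]
ee_rot: [0.638, 0.77, -0.0, 0.0]
ft_force: [-0.4, 0.7, 0.1]
grip_width: 1.002
grasp_force: 0.0
drink_bottle [0.42866792 0.35859792 0.00239868 0.02013043] 0.3997316879497002
long_tray [ 0.65006673  0.18670368 -0.02308894  0.21968925] 8.93731938621969
rot [ 0.     0.    -0.001] shift [ 0.0009 -0.0005  0.1575] rows 2.520659912244016 0.0034180699260103215
```

```bash
python3 -m jog '0 0 0 .001 -.0005 .05 1;0 0 0 .001 -.0005 .1 1;0 0 0 .001 -.0005 .13 1;0 0 0 .001 -.0005 .15 1;0 0 0 .001 -.0005 .157 1;0 0 0 .001 -.0005 .157 1;0 0 0 .001 -.0005 .157 .45;0 0 0 .001 -.0005 .157 .45;0 0 0 .001 -.0005 .157 .45;0 0 0 .001 -.0005 .157 .45;0 0 0 .001 -.0005 .157 .45;0 0 0 .001 -.0005 .157 .45;0 0 0 .001 -.0005 .157 .45' 40
python3 - <<'E'
from h import *
o=manip.get_obs();print(o['position'])
go(.6153,.2836,.18,10.8)
E
```

```text
clock: 20.23
position: [0.4292, 0.3593, 0.0547]
ee_rot: [0.637, 0.771, 0.001, 0.0]
ft_force: [-2.3, -1.4, 6.1]
grip_width: 0.62
grasp_force: 41.3
[0.42915495 0.35932903 0.05471348]
rot [ 0.001 -0.     0.001] shift [-0.1093  0.1688 -0.1251] rows 3.7890479704463287 0.003333133396472518
```

```bash
python3 -m jog '0 0 0 0 0 -.015 .45;0 0 0 0 0 -.05 .45;0 0 0 0 0 -.1 .45;0 0 0 -.01 .015 -.12 .45;0 0 0 -.035 .055 -.125 .45;0 0 0 -.06 .095 -.125 .45;0 0 0 -.085 .13 -.125 .45;0 0 0 -.1 .157 -.12 .45;0 0 0 -.1083 .1688 -.1 .45;0 0 0 -.1083 .1688 -.075 .45;0 0 0 -.1083 .1688 -.06 .45;0 0 0 -.1083 .1688 -.055 .45;0 0 0 -.1083 .1688 -.055 .45'
python3 - <<'E'
from h import *
o=manip.get_obs();print(o['position'],o['grip_width'])
im=manip.camera("wrist");cv2.imwrite("pics/w6.png",im)
go(.6153,.2846,.0575,10.8)
E
```

```text
clock: 21.85
position: [0.6147, 0.2846, 0.1089]
ee_rot: [0.637, 0.771, 0.0, 0.0]
ft_force: [0.8, 0.3, -1.5]
grip_width: 0.619
grasp_force: 42.8
[0.614735   0.28458149 0.10892091] 0.6187961162896155
rot [ 0.001 -0.     0.001] shift [-0.0001  0.0002  0.0519] rows 0.8304587867374649 0.004996270444635382
```

View pics/w6.png

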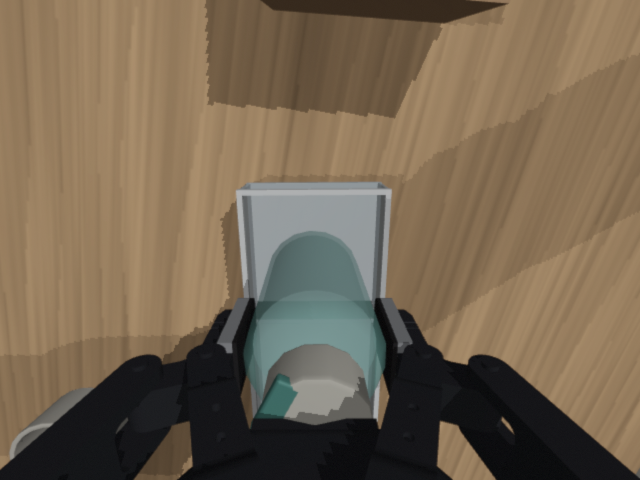

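The bottle hangs centred over the end compartment (base at (314,265), walls at columns 243 and 385). Lowering it.

```bash
python3 -m jog '0 0 0 0 0 .02 .45;0 0 0 0 0 .038 .45;0 0 0 0 0 .046 .45;0 0 0 0 0 .049 .45;0 0 0 0 0 .051 .45;0 0 0 0 0 .052 .45;0 0 0 0 0 .052 .45'
```

```text
clock: 22.78
position: [0.6151, 0.2846, 0.0579]
ee_rot: [0.637, 0.771, 0.0, 0.0]
ft_force: [-3.5, -1.2, 4.5]
grip_width: 0.617
grasp_force: 43.5
```

```bash
python3 -m jog '0 0 0 0 0 0 .7;0 0 0 0 0 0 .85;0 0 0 0 0 0 1;0 0 0 0 0 0 1;0 0 0 0 0 -.01 1;0 0 0 0 0 -.04 1;0 0 0 0 0 -.09 1;0 0 0 0 0 -.14 1;0 0 0 0 0 -.155 1;0 0 0 0 0 -.155 1'
python3 - <<'E'
from h import *
im=manip.camera("wrist");cv2.imwrite("pics/w7.png",im)
try: print(fit("long_tray",[main_view("wrist","long_tray")],[.6327,.1923,0,.188]))
except Exception as e: print(e)
go(.4431,-.0728,.21,10.8)
E
```

```text
clock: 24.02
position: [0.6153, 0.2845, 0.2127]
ee_rot: [0.637, 0.771, 0.001, 0.001]
ft_force: [-0.3, 0.3, -0.6]
grip_width: 0.998
grasp_force: 0.0
(array([ 0.63237651,  0.1900383 , -0.00406926,  0.19460877]), np.float64(0.6907129748536853))
rot [-0.002  0.001  0.001] shift [-0.318  -0.2354  0.0008] rows 6.330472541938518 0.002912644090277871
```

View pics/w7.png

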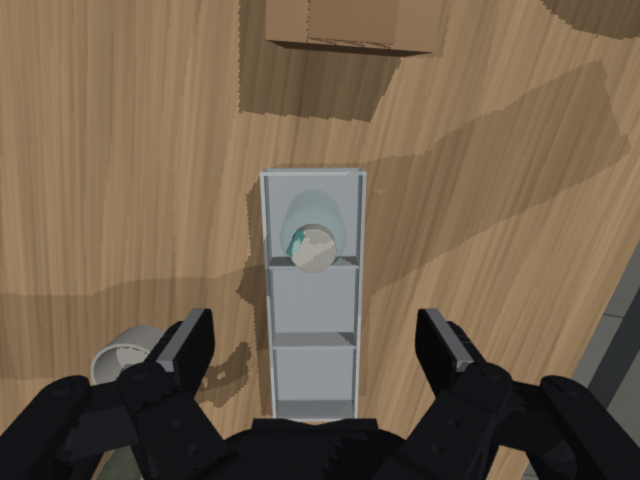

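The bottle stands in the far compartment (cap at (313,247)). The tray is confirmed at (0.632,0.191), yaw about 11°. Next is the olive jar.

```bash
python3 -m jog '0 0 0 -.045 -.033 0 1;0 0 0 -.09 -.067 0 1;0 0 0 -.135 -.1 0 1;0 0 0 -.18 -.133 0 1;0 0 0 -.225 -.167 0 1;0 0 0 -.27 -.2 0 1;0 0 0 -.3 -.222 0 1;0 0 0 -.318 -.2354 0 1;0 0 0 -.318 -.2354 0 1;0 0 0 -.318 -.2354 0 1;0 0 0 -.318 -.2354 0 1'
python3 - <<'E'
from h import *
im=manip.camera("wrist")
try: print(fit("tall_jar",[main_view("wrist","tall_jar")],[.4431,-.0728,0,0]))
except Exception as e: print(e)
go(.4431,-.0728,.043,10.8)
E
```

```text
clock: 25.5
position: [0.4437, -0.0713, 0.2113]
ee_rot: [0.637, 0.771, 0.0, -0.0]
ft_force: [-1.0, 0.2, -0.6]
grip_width: 1.003
grasp_force: 0.0
(array([ 0.44340369, -0.07570763, -0.00508561, -0.00426794]), np.float64(0.35660282685902517))
rot [-0.    -0.     0.002] shift [-0.0012 -0.0008  0.1684] rows 2.694992161178239 0.010261030385268358
```

```bash
python3 -m jog '0 0 0 -.002 -.0006 .05 1;0 0 0 -.002 -.0006 .1 1;0 0 0 -.002 -.0006 .14 1;0 0 0 -.002 -.0006 .16 1;0 0 0 -.002 -.0006 .168 1;0 0 0 -.002 -.0006 .168 1;0 0 0 -.002 -.0006 .168 .45;0 0 0 -.002 -.0006 .168 .45;0 0 0 -.002 -.0006 .168 .45;0 0 0 -.002 -.0006 .168 .45;0 0 0 -.002 -.0006 .168 .45;0 0 0 -.002 -.0006 .168 .45;0 0 0 -.002 -.0006 .168 .45' 45
python3 - <<'E'
from h import *
o=manip.get_obs();print(o['position'])
go(.632,.1915,.175,10.9)
E
```

```text
clock: 27.22
position: [0.4438, -0.0747, 0.0446]
ee_rot: [0.637, 0.771, -0.0, 0.001]
ft_force: [-2.6, -0.6, 8.2]
grip_width: 0.598
grasp_force: 45.6
[ 0.44383808 -0.07469825  0.04463385]
rot [ 0.001  0.001 -0.002] shift [ 0.226   0.2349 -0.1304] rows 5.6173844424637664 0.00804227477473849
```

```bash
python3 -m jog '0 0 0 0 0 -.015 .45;0 0 0 0 0 -.05 .45;0 0 0 0 0 -.1 .45;0 0 0 .01 .01 -.125 .45;0 0 0 .045 .047 -.13 .45;0 0 0 .08 .084 -.13 .45;0 0 0 .115 .12 -.13 .45;0 0 0 .15 .156 -.13 .45;0 0 0 .185 .192 -.13 .45;0 0 0 .212 .22 -.13 .45;0 0 0 .226 .2349 -.12 .45;0 0 0 .226 .2349 -.09 .45;0 0 0 .226 .2349 -.065 .45;0 0 0 .226 .2349 -.055 .45;0 0 0 .226 .2349 -.055 .45'
python3 - <<'E'
from h import *
o=manip.get_obs();print(o['position'],o['grip_width'])
im=manip.camera("wrist");cv2.imwrite("pics/w8.png",im)
go(.632,.1915,.0475,10.9)
E
```

```text
clock: 29.1
position: [0.6315, 0.1914, 0.099]
ee_rot: [0.637, 0.771, -0.0, -0.0]
ft_force: [0.8, 0.0, -0.5]
grip_width: 0.596
grasp_force: 47.8
[0.63148283 0.19144841 0.09897042] 0.5955714452981219
rot [ 0.001 -0.    -0.001] shift [-0.0002  0.      0.0522] rows 0.8352736953273798 0.007646365975714905
```

View pics/w8.png

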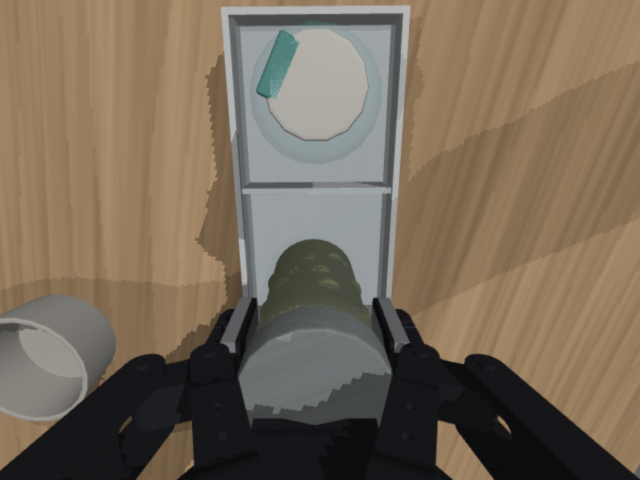

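The olive jar hangs centred over the middle compartment (base at (315,265)), with the bottle upright beyond it. Lowering it.

```bash
python3 -m jog '0 0 0 0 0 .02 .45;0 0 0 0 0 .038 .45;0 0 0 0 0 .046 .45;0 0 0 0 0 .049 .45;0 0 0 0 0 .051 .45;0 0 0 0 0 .0525 .45;0 0 0 0 0 .0525 .45'
```

```text
clock: 30.02
position: [0.6317, 0.192, 0.0478]
ee_rot: [0.637, 0.771, 0.0, 0.0]
ft_force: [-5.3, -2.0, 8.6]
grip_width: 0.596
grasp_force: 48.8
```

```bash
python3 -m jog '0 0 0 0 0 0 .7;0 0 0 0 0 0 .85;0 0 0 0 0 0 1;0 0 0 0 0 0 1;0 0 0 0 0 -.01 1;0 0 0 0 0 -.04 1;0 0 0 0 0 -.09 1;0 0 0 0 0 -.14 1;0 0 0 0 0 -.165 1;0 0 0 0 0 -.165 1'
python3 - <<'E'
from h import *
go(.393,-.364,.19,-59.1)
E
```

```text
clock: 31.28
position: [0.6324, 0.1924, 0.2142]
ee_rot: [0.637, 0.771, 0.002, 0.001]
ft_force: [-0.1, 0.3, -0.3]
grip_width: 0.997
grasp_force: 0.0
rot [ 0.004 -0.003  1.221] shift [-0.5015 -0.3398  0.0225] rows 9.699835651725817 6.492589035261305
```

```bash
python3 -m jog '0 0 .1 -.045 -.03 0 1;0 0 .2 -.09 -.061 0 1;0 0 .32 -.135 -.091 0 1;0 0 .44 -.18 -.122 0 1;0 0 .56 -.225 -.152 0 1;0 0 .68 -.27 -.183 .005 1;0 0 .8 -.315 -.213 .01 1;0 0 .92 -.36 -.244 .015 1;0 0 1.04 -.405 -.274 .02 1;0 0 1.15 -.45 -.305 .0225 1;0 0 1.22 -.485 -.329 .0225 1;0 0 1.22 -.5015 -.3398 .0225 1;0 0 1.22 -.5015 -.3398 .0225 1;0 0 1.22 -.5015 -.3398 .0225 1'
python3 - <<'E'
from h import *
im=manip.camera("wrist");cv2.imwrite("pics/w9.png",im)
try: print(fit("small_food_box",[main_view("wrist","small_food_box")],[.393,-.364,0,.54]))
except Exception as e: print(e)
go(.393,-.364,.036,-59.1)
E
```

```text
clock: 33.02
position: [0.3931, -0.3628, 0.1885]
ee_rot: [0.963, 0.268, 0.0, -0.0]
ft_force: [-0.1, 0.7, -0.4]
grip_width: 0.999
grasp_force: 0.0
(array([ 0.39215251, -0.36430655, -0.00547683,  0.55221128]), np.float64(0.44336811544655363))
rot [-0.    -0.     0.004] shift [-0.0006  0.0007  0.1527] rows 2.442939392950566 0.019298433355796618
```

View pics/w9.png

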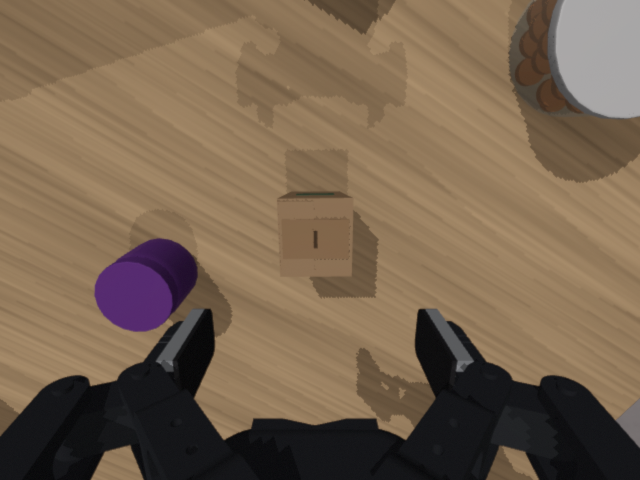

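The box is at (315,236), square to the pads with its narrow side between them. The purple jar, at (145,285), is well clear. Grasping.

```bash
python3 -m jog '0 0 0 -.001 .0005 .05 1;0 0 0 -.001 .0005 .1 1;0 0 0 -.001 .0005 .13 1;0 0 0 -.001 .0005 .146 1;0 0 0 -.001 .0005 .152 1;0 0 0 -.001 .0005 .152 1;0 0 0 -.001 .0005 .152 .45;0 0 0 -.001 .0005 .152 .45;0 0 0 -.001 .0005 .152 .45;0 0 0 -.001 .0005 .152 .45;0 0 0 -.001 .0005 .152 .45;0 0 0 -.001 .0005 .152 .45;0 0 0 -.001 .0005 .152 .45' 40
python3 - <<'E'
from h import *
o=manip.get_obs();print(o['position'])
go(.65,.1005,.186,10.9)
E
```

```text
clock: 34.75
position: [0.3919, -0.3661, 0.0379]
ee_rot: [0.964, 0.267, 0.0, 0.001]
ft_force: [-1.6, 1.8, 6.6]
grip_width: 0.665
grasp_force: 41.4
[ 0.39190452 -0.36609862  0.03786658]
rot [ 2.000e-03  1.000e-03 -1.221e+00] shift [ 0.4612 -0.2674 -0.1485] rows 8.854681822977993 6.496392719097975
```

```bash
python3 -m jog '0 0 0 0 0 -.015 .45;0 0 0 0 0 -.05 .45;0 0 0 0 0 -.1 .45;0 0 -.05 .015 -.009 -.14 .45;0 0 -.17 .06 -.035 -.1485 .45;0 0 -.29 .105 -.061 -.1485 .45;0 0 -.41 .15 -.087 -.1485 .45;0 0 -.53 .195 -.113 -.1485 .45;0 0 -.65 .24 -.139 -.1485 .45;0 0 -.77 .285 -.165 -.1485 .45;0 0 -.89 .33 -.191 -.1485 .45;0 0 -1.01 .375 -.217 -.1485 .45;0 0 -1.12 .42 -.243 -.1485 .45;0 0 -1.2 .45 -.261 -.145 .45;0 0 -1.22 .4612 -.2674 -.12 .45;0 0 -1.22 .4612 -.2674 -.09 .45;0 0 -1.22 .4612 -.2674 -.065 .45;0 0 -1.22 .4612 -.2674 -.055 .45;0 0 -1.22 .4612 -.2674 -.055 .45'
python3 - <<'E'
from h import *
o=manip.get_obs();print(o['position'],o['grip_width'])
im=manip.camera("wrist");cv2.imwrite("pics/w10.png",im)
go(.65,.1005,.0405,10.9)
E
```

```text
clock: 37.12
position: [0.6492, 0.0998, 0.0911]
ee_rot: [0.638, 0.77, -0.001, -0.0]
ft_force: [-0.1, 0.6, 0.0]
grip_width: 0.665
grasp_force: 43.0
[0.64921991 0.09976765 0.0911199 ] 0.6651542765251788
rot [ 0.     0.    -0.002] shift [0.0003 0.0002 0.0516] rows 0.8258795995667674 0.01160212460025509
```

View pics/w10.png

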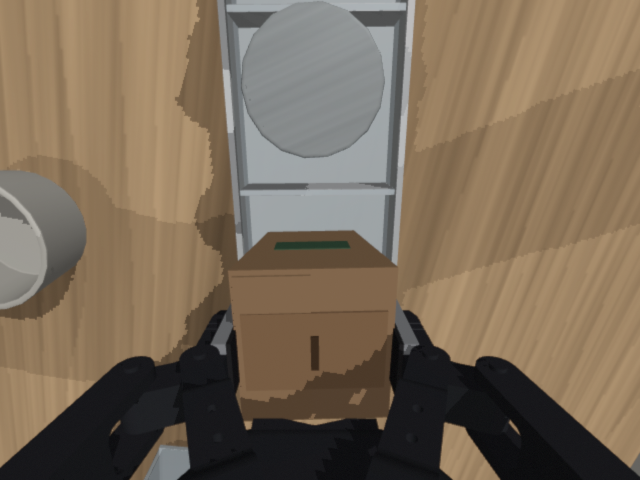

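The box hangs at (314,340), aligned over the last compartment. Lowering it.

```bash
python3 -m jog '0 0 0 0 0 .02 .45;0 0 0 0 0 .038 .45;0 0 0 0 0 .046 .45;0 0 0 0 0 .049 .45;0 0 0 0 0 .051 .45;0 0 0 0 0 .0522 .45;0 0 0 0 0 .0522 .45'
```

```text
clock: 38.05
position: [0.6498, 0.1009, 0.041]
ee_rot: [0.637, 0.771, 0.0, 0.0]
ft_force: [-4.9, -1.6, 8.6]
grip_width: 0.661
grasp_force: 43.9
```

```bash
python3 -m jog '0 0 0 0 0 0 .75;0 0 0 0 0 0 .88;0 0 0 0 0 0 1;0 0 0 0 0 0 1;0 0 0 0 0 -.01 1;0 0 0 0 0 -.04 1;0 0 0 0 0 -.09 1;0 0 0 0 0 -.14 1;0 0 0 0 0 -.19 1;0 0 0 0 0 -.2 1;0 0 0 0 0 -.2 1'
python3 - <<'E'
from h import *
im=manip.camera("scene");cv2.imwrite("pics/s2.png",cv2.resize(im[130:400,30:590],(800,386),interpolation=cv2.INTER_CUBIC))
im=manip.camera("wrist");cv2.imwrite("pics/w11.png",im)
E
```

```text
clock: 39.42
position: [0.6497, 0.1009, 0.2401]
ee_rot: [0.637, 0.771, 0.0, 0.001]
ft_force: [-0.1, -0.1, -0.5]
grip_width: 0.994
grasp_force: 0.0
```

View pics/s2.png

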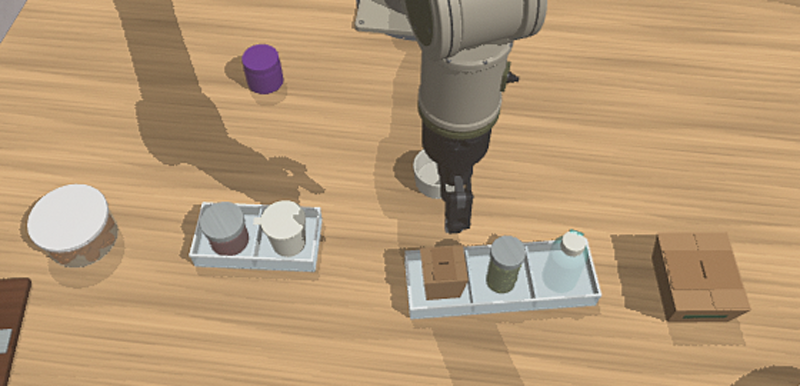

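View pics/w11.png

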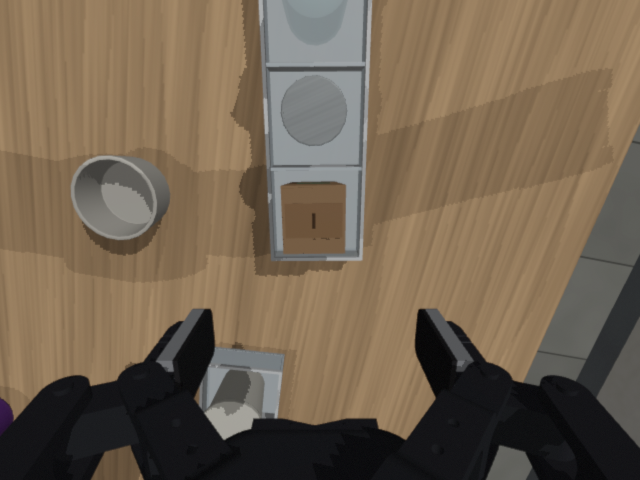

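All five things stand upright, each in its own compartment: jam jar (225,228), cup (285,228), box (443,270), olive jar (506,263) and bottle (568,262) in the scene crop. Both trays are flat, the bystanders have not moved and the gripper is clear, so I hand in.

```bash
python3 -c "
from workcell import manip
print(manip.hand_in())"
```

```text
the job is handed in; nothing more can be done
None
```

Both meals are made up and the job is handed in at about 39 s: the yoghurt cup and jam jar are in the short tray, and the bottle, olive jar and small box are in the long tray, each upright in its own compartment with the bystanders unmoved.

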